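# Lock the castle nut on the tilted polishing head

## Task

On the tilted polishing head, tighten the big castle nut (clockwise, looking onto the spindle's end) just to the next slot that lines up with the cross hole, neither backing it off to the slot before nor going past. Then slide the lock pin fully home through that slot and let go, leaving the bowl, the bangle and the small spare nut beside it where they lie.

Things in the scene. Friction and masses are not known exactly. Their poses are not given: they have to be found in the camera images.
- spindle_end (a point): Centre of the flat end of the 24 mm steel spindle on the tilted polishing head (big castle nut on it). z axis: out of the end along the spindle, leaning 32 degrees from vertical to the head's front; y: level, along the cross hole towards the lock pin's black post; x = y cross z. A dark line across the end marks the cross hole's direction. It lies 48 mm above the face plate along z.
- plate_center (a point): Where the spindle's axis leaves the round aluminium face plate (132 mm across) of the polishing head; same axes as spindle_end. Heights above it along the tilted z axis: washer (58 mm across) 0 to 3 mm, the nut's hexagon 3 to 27 mm, the nut's slotted crown 27 to 39 mm, middle of the cross hole and pin 34 mm, spindle end 48 mm.
- castle_nut (a joint): Angle (rad) of the big brass castle nut, growing clockwise looking onto the spindle's end. Hexagon 46 mm across flats, 53 over corners; six 10 mm slots in the crown, one over the middle of each flat. At 0 the slot already passed faces the lock pin, at 1.047 the next slot does. Starts at 0.2 to 0.72. Stays where left; turning takes about 0.3 N m.
- lock_pin (a joint): Travel (m) of the lock pin: 0 withdrawn (as it starts), 0.050 fully home, at a stop. A round-tipped 6 mm steel pin on a black post that slides along a rail on the plate towards the spindle (against y of spindle_end); about 2 N moves it, it stays where left. The nut's lugs block it unless a slot lines up. Withdrawn, its tip is 32 mm from the spindle's axis.
- lock_post_top (a point): Centre of the top of the lock pin's black post, same axes as spindle_end. The post is 24 mm (along x) by 16 mm (along y) and 47 mm tall along the tilted z, its top 55 mm above the plate's surface; the rail under it is 5 mm high. Withdrawn, it stands 94 mm from the spindle's axis towards +y; home, 44 mm.
- bowl: Bystander: white porcelain bowl, 90 mm across, 40 mm high; origin at the centre of its underside.
- bangle: Bystander: copper bangle lying flat, 68 mm across, 8 mm high; origin at the centre of its underside.
- spare_nut: Bystander: smaller loose brass castle nut, 30 mm across flats, 22 mm high, not part of the work; origin at the centre of its underside.

How it is judged:
By the outcome, as a careful person would: the job done as asked, in the order asked, and still so for the second after the job is handed in, with the robot touching nothing.
It also fails if it takes over 45 s, if anything falls off the work surface, if the arm or the gripper's body presses on something with over 40 N, if the wrist force passes 120 N, or if a joint passes its speed limit or range.

## Robot

A 7-joint arm with a two-finger parallel gripper is mounted at the origin on the work surface. World frame = base frame: x ahead of the robot, y to its left, z up, the work surface at z = 0. Lengths are in m, angles in rad, forces in N, time in s.
With the tool pointing down it reaches from about 0.4 to 0.875 m from the base axis. Payload 19.3 kg.
Tool frame: the origin (TCP) lies midway between the tips of the shut fingers; the grasp point (between the pads) lies 19 mm behind it (tcp_to_grasp is the z of the grasp point in the tool frame, in m); z points along the fingers, y is the line along which they close (so a half turn about z gives the same grasp; the last joint's range is limited). The gripper opens to 85 mm and grips with 20 to 120 N. Pads are 22 mm wide; open, the fingers measure 114 mm over their backs; the gripper's body (76 mm by 85 mm) begins 54 mm behind the grasp point. The pads swing forward as they close: fully open they stand 13 mm farther back than shut.
Start: joints at [1.092, 0.521, -0.036, 1.599, 0.021, 1.021, -0.113], TCP at [0.248, -0.574, 0.231] pointing down, gripper open.
Joint ranges: [-2.91, 2.91], [-0.3, 2.13], [-1.5, 1.42], [0.17, 2.43], [-1.26, 4.41], [0.16, 1.93], [-2.52, 2.52]. Speed limits (rad/s): [1.89, 1.89, 2.39, 2.39, 3.01, 3.01, 3.01].

## Interface

Orientations are given as [roll, pitch, yaw] about the fixed x, y, z axes, in that order (R = Rz(yaw) Ry(pitch) Rx(roll)).
In Python, from workcell import * gives the robot as it stands.
- The arm moves only by the tool send_rows, never from a script. Its argument "increments" is a list of rows, each a list of 3 entries, a list of its own where there are three numbers: the shift along the tool's x, y, z in mm, then the turn, a rotation vector about the tool's x, y, z in degrees, then the gripper's target within -1 to 1 (fully open at 1, half-way at 0, shut at -1). In form: [[[x, y, z], [wx, wy, wz], grip], ...]. A call has 1 to 10 rows; each row is the pose to reach, as a shift and turn from the pose commanded when the call began, along the tool's axes at that moment; what a row does not reach only later rows make up. A row lasts 1/10 s, in which the tool goes at most 50 mm and 8.59 degrees, less where a joint would pass 70% of its speed; a pose out of reach is approached as far as the arm can. A call with a gripper value outside its range is refused whole. The fingers move at their own pace and stop on an object; "newtons" is the grip in N (left out, the last holds). Time passes only in rows, so rows that repeat a pose let the fingers close. It gives the time, the measured TCP pose, the force, the opening and the grip force at its end, in the units of the state.
- observe(): the state, without advancing time (a new reading comes with each control period).
- grab_frame(name): name is "side" or "top" or "wrist"; returns the picture (420x560x3 uint8, blue, green, red); there is no depth.
- camera_params(name): a dict with "fovy" (degrees; the focal length in pixels is half the picture's height over the tangent of half this angle, whatever the lens; pixels are square), "cx", "cy" (the principal point, pixels), "distortion" ([k1, k2, p1, p2, k3] as OpenCV has them; the pictures are not rectified), "extrinsics" (4x4, takes a point from world to camera coordinates). Camera axes: x right, y down, z forward; pixel columns grow to the right and rows downward; lengths in m; the calibration is good to about 2 mm. A picture is of the moment at which its call begins: read the wrist's pose just before it. camera_params takes no time and is no camera call; for the wrist camera it gives the pose at the moment of the call.
- job_done(): hands the job in; it is judged then, once.
The state is a dict: "clock": time; "qpos": joint angles; "qd": joint speeds; "joint_efforts": joint torques, N m; "position": TCP position; "tool_rot": TCP orientation; "force": force on the tool from outside, world axes, zero at the start; "moment": the same for the moment, N m; "grip_width": finger opening in m; "finger_force": force on a finger pad.
Only numpy, scipy, OpenCV 4.12 (cv2) and the standard library are available. Lean on these libraries where they do the work, as an engineer would, in place of code of your own. Each camera call takes 0.05 s, during which the arm holds its last target. There are 200 camera calls.

## Working session

There is one attempt and no reset: what is moved stays moved. The work goes in short steps, Python scripts to look and compute and a tool call to move; the robot and the scene stay as the last step left them, time stands still between calls to the robot, and variables do not carry over. Pictures are saved under pics/ and viewed, at most 10 in all, crops included, and the job is handed in when it is done.

Besides the shell and the picture viewer there is one more tool, called after "Emit:" as name(argument=value, ...) on one line, values as JSON. send_rows: Moves the arm, as the interface text tells. Its arguments: {"type":"object","properties":{"increments":{"type":"array"},"newtons":{"type":"number"}},"required":["increments"]}

```bash
mkdir -p pics; ls; python3 - <<'E'
from workcell import *
import cv2,numpy as np
s=observe(); print({k:np.round(v,3).tolist() for k,v in s.items()})
for n in ("side","top","wrist"):
    p=camera_params(n); print(n,{k:np.round(v,3).tolist() for k,v in p.items()})
    cv2.imwrite(f"pics/{n}0.png",grab_frame(n))
a=cv2.imread("pics/side0.png");b=cv2.imread("pics/top0.png")
cv2.imwrite("pics/both0.png",cv2.resize(np.vstack([a,b]),(560,840))[:,:])
E
```

```text
pics
{'clock': 0.0, 'qpos': [1.092, 0.522, -0.036, 1.6, 0.021, 1.021, -0.113], 'qd': [-0.0, -0.001, 0.0, -0.001, -0.001, 0.002, 0.001], 'joint_efforts': [-0.0, -92.709, 1.98, -36.992, 0.018, 0.008, -0.0], 'position': [0.248, -0.573, 0.231], 'tool_rot': [-3.14, 0.0, 0.409], 'force': [-0.099, 0.033, 1.114], 'moment': [0.012, -0.043, -0.075], 'finger_force': 0.0, 'grip_width': 0.085}
side {'fovy': 43.636, 'cx': 275.605, 'cy': 206.395, 'distortion': [-0.045, 0.0, 0.0, 0.0, 0.0], 'extrinsics': [[-0.931, -0.364, 0.004, 0.572], [-0.272, 0.691, -0.67, 0.249], [0.241, -0.625, -0.743, 0.906], [0.0, 0.0, 0.0, 1.0]]}
top {'fovy': 51.089, 'cx': 274.712, 'cy': 200.65, 'distortion': [-0.04, 0.0, 0.0, 0.0, 0.0], 'extrinsics': [[0.054, -0.999, -0.003, -0.016], [-0.976, -0.052, -0.211, 0.62], [0.211, 0.014, -0.977, 0.762], [0.0, 0.0, 0.0, 1.0]]}
wrist {'fovy': 60.261, 'cx': 278.725, 'cy': 206.998, 'distortion': [-0.057, 0.0, 0.0, 0.0, 0.0], 'extrinsics': [[0.398, -0.918, -0.001, -0.624], [-0.885, -0.384, 0.265, -0.034], [-0.244, -0.104, -0.964, 0.378], [0.0, 0.0, 0.0, 1.0]]}
```

View pics/side0.png

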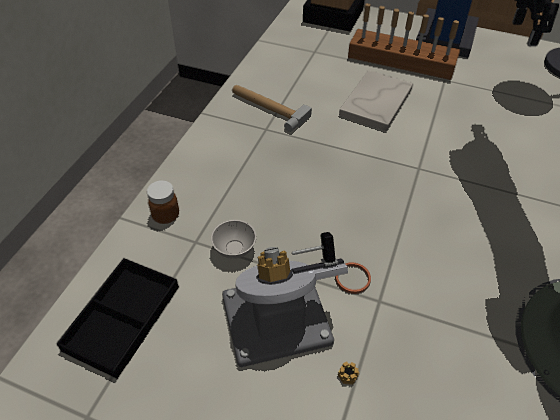

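View pics/top0.png

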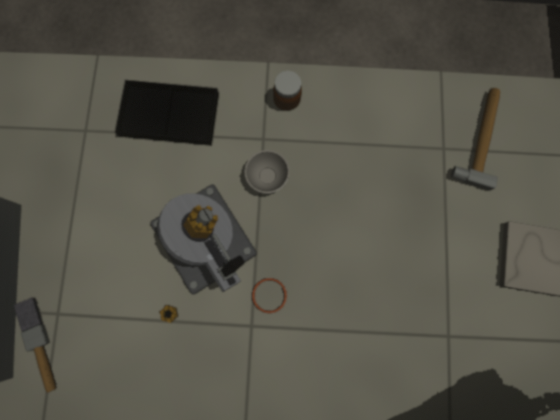

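The side view shows the head with the nut near (273,262) and the post near (328,247). In the top view the spindle is near (207,214) and the post near (232,266). I'll zoom in on both.

```bash
cat > h.py <<'E'
import numpy as np,cv2
from scipy.spatial.transform import Rotation as R
def ray(p,uv):
    f=210/np.tan(np.radians(p["fovy"])/2)
    K=np.array([[f,0,p["cx"]],[0,f,p["cy"]],[0,0,1]])
    x=cv2.undistortPoints(np.array([[uv]],float),K,np.array(p["distortion"],float))[0,0]
    E=np.array(p["extrinsics"]);d=E[:3,:3].T@np.r_[x,1];return -E[:3,:3].T@E[:3,3],d/np.linalg.norm(d)
def proj(p,X):
    f=210/np.tan(np.radians(p["fovy"])/2)
    K=np.array([[f,0,p["cx"]],[0,f,p["cy"]],[0,0,1]])
    E=np.array(p["extrinsics"])
    return cv2.projectPoints(np.atleast_2d(np.asarray(X,float)),cv2.Rodrigues(E[:3,:3])[0],E[:3,3],K,np.array(p["distortion"],float))[0][:,0]
def tri(*rs):
    A=[np.eye(3)-np.outer(d,d) for o,d in rs]
    X=np.linalg.solve(sum(A),sum(a@o for a,(o,d) in zip(A,rs)))
    return X,[np.linalg.norm(a@(X-o))*1e3 for a,(o,d) in zip(A,rs)]
E
python3 - <<'E'
import cv2,numpy as np
a=cv2.imread("pics/side0.png")[225:305,220:360];b=cv2.imread("pics/top0.png")[180:300,145:285]
a=cv2.resize(a,None,fx=4,fy=4,interpolation=2);b=cv2.resize(b,None,fx=4,fy=4,interpolation=2)
b=np.clip(b.astype(float)*1.6,0,255).astype(np.uint8)
o=np.zeros((320+280,560,3),np.uint8);o[:320]=a;o[320:]=b[100:380]
cv2.imwrite("pics/zoom0.png",o)
E
```

```text
(no output)
```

View pics/zoom0.png

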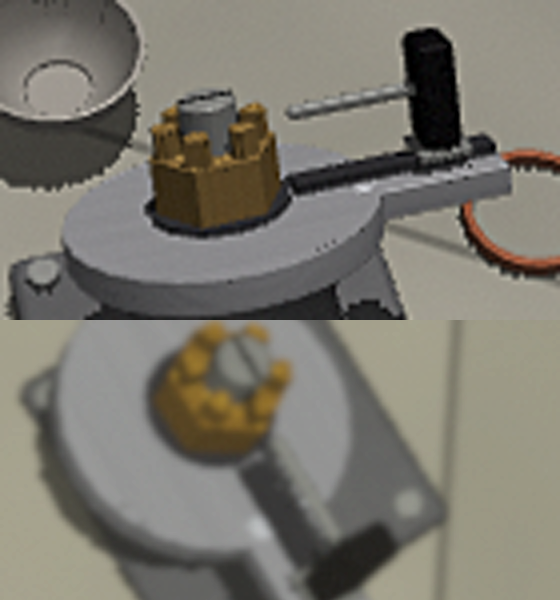

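```bash
python3 - <<'E'
from workcell import *
from h import *
s,t=camera_params("side"),camera_params("top")
S=lambda u,v:ray(s,(220+(u-1.5)/4,225+(v-1.5)/4)); T=lambda u,v:ray(t,(145+(u-1.5)/4,180+(v-220-1.5)/4))
for n,a,b in (("spindle",(205,99),(238,361)),("post",(428,37),(368,547)),("tip",(290,111),(280,440))):
    X,e=tri(S(*a),T(*b));print(n,X.round(4),np.round(e,2))
    if n=="spindle":sp=X
# yaw of head from y level: fit y direction in post
X,e=tri(S(428,37),T(368,547));d=X-sp;print("dist",np.linalg.norm(d),"yaw",np.degrees(np.arctan2(d[1],d[0])),d)
E
```

```text
spindle [0.5699 0.1304 0.1707] [2.03 2.03]
post [0.4966 0.0714 0.1756] [1.48 1.48]
tip [0.5402 0.1128 0.1556] [1.79 1.79]
dist 0.09428434567735709 yaw -141.14446304652867 [-0.07332331 -0.05907056  0.0048886 ]
```

```bash
cat >> h.py <<'E'
def frame(yaw): # y_s azimuth deg -> R cols x,y,z
    a=np.radians(yaw);y=np.array([np.cos(a),np.sin(a),0]);f=np.array([-y[1],y[0],0])
    t=np.radians(32);z=np.sin(t)*f+np.cos(t)*np.array([0,0,1]);return np.c_[np.cross(y,z),y,z]
def toolR(Rs,psi): # finger (tool y) axis: psi deg cw from +y_s; psi=90 -> tool y=-x_s (tool x=-y_s)
    p=np.radians(psi); y=Rs@np.array([-np.sin(p)*-1,np.cos(p),0]) if False else Rs@np.array([0,0,0.])
    return None
E
python3 - <<'E'
from workcell import *
from h import *
p=camera_params("wrist");s=observe();E=np.array(p["extrinsics"])
Rt=R.from_euler("xyz",s["tool_rot"]).as_matrix()
print("cam pos in tool",(Rt.T@(-E[:3,:3].T@E[:3,3]-s["position"])).round(4));print("cam axes in tool\n",(Rt.T@E[:3,:3].T).round(3))
Rs=frame(-141.1);print(Rs.round(3))
E
```

```text
cam pos in tool [ 0.068   0.     -0.1418]
cam axes in tool
 [[ 0.    -0.964 -0.265]
 [ 1.     0.    -0.   ]
 [ 0.    -0.265  0.964]]
[[-0.533 -0.778  0.333]
 [ 0.66  -0.628 -0.412]
 [ 0.53   0.     0.848]]
```

```bash
python3 - <<'E'
t=open("h.py").read();t=t[:t.index("def toolR")]+'''def toolR(Rs,psi): # finger axis psi deg cw from +y_s
    p=np.radians(psi);s,c=np.sin(p),np.cos(p)
    return Rs@np.array([[c,-s,0],[-s,-c,0],[0,0,-1.]])
def inc(s,P,Rw): # from state
    Rt=R.from_euler("xyz",s["tool_rot"]).as_matrix()
    return (Rt.T@(np.asarray(P)-s["position"])*1e3).round(1),np.degrees(R.from_matrix(Rt.T@Rw).as_rotvec()).round(2)
'''
open("h.py","w").write(t)
from workcell import *
from h import *
Rs=frame(-141.1);sp=np.array([.5699,.1304,.1707]);s=observe()
print(sp+.1*Rs[:,2],*inc(s,sp+.1*Rs[:,2],toolR(Rs,90)))
E
```

```text
[0.60317697 0.0891594  0.25550481] [ 588.9 -466.9  -24.3] [ 31.75  -4.33 -15.07]
```

Emit:
send_rows(increments=[[[60,-50,-50],[0,0,0],1],[[120,-100,-70],[0,0,0],1],[[180,-140,-70],[4,0,-2],1],[[240,-190,-70],[8,-1,-4],1],[[300,-240,-70],[12,-1,-6],1],[[360,-285,-70],[16,-2,-8],1],[[420,-330,-60],[20,-3,-10],1],[[480,-380,-50],[24,-3,-12],1],[[540,-430,-40],[28,-4,-13.5],1],[[589,-467,-24],[31.75,-4.33,-15],1]])

```text
clock: 1.15
position: [0.4791, -0.1421, 0.2831]
tool_rot: [-2.581, 0.001, 0.679]
force: [1.4, -0.8, 0.1]
grip_width: 0.0855
finger_force: 0.0
```

Emit:
send_rows(increments=[[[0,0,0],[0,0,0],1]])

```text
clock: 1.25
position: [0.4803, -0.138, 0.2816]
tool_rot: [-2.577, -0.002, 0.686]
force: [0.1, -1.2, -2.1]
grip_width: 0.0857
finger_force: 0.0
```

```bash
python3 - <<'E'
from workcell import *
from h import *
s=observe();print(s["clock"],np.round(s["qpos"],2),np.round(s["position"],3),np.round(s["tool_rot"],3),np.round(s["qd"],2))
Rs=frame(-141.1);sp=np.array([.5699,.1304,.1707])
print(*inc(s,sp+.1*Rs[:,2],toolR(Rs,90)))
E
```

```text
1.25 [ 0.53  0.58 -0.28  1.51 -0.17  1.53 -0.59] [ 0.48  -0.138  0.282] [-2.577e+00 -2.000e-03  6.860e-01] [ 0.06 -0.05  0.07  0.02  0.06 -0.02  0.04]
[238.9 -68.7  74.8] [-0.34  0.14  0.38]
```

Emit:
send_rows(increments=[[[239,-69,75],[0,0,0],1],[[239,-69,75],[0,0,0],1],[[239,-69,75],[0,0,0],1],[[239,-69,75],[0,0,0],1],[[239,-69,75],[0,0,0],1],[[239,-69,75],[0,0,0],1],[[239,-69,75],[0,0,0],1],[[239,-69,75],[0,0,0],1],[[239,-69,75],[0,0,0],1]])

```text
clock: 2.15
position: [0.6028, 0.0806, 0.2559]
tool_rot: [-2.585, 0.001, 0.676]
force: [-0.8, -0.6, -0.3]
grip_width: 0.0855
finger_force: 0.0
```

```bash
python3 - <<'E'
from workcell import *
from h import *
s=observe();print(s["clock"],np.round(s["qpos"],2),np.round(s["position"],3),np.round(s["tool_rot"],3),np.abs(s["qd"]).max().round(3))
p=camera_params("wrist");im=grab_frame("wrist");cv2.imwrite("pics/w1.png",im);np.save("w1.npy",p,allow_pickle=True)
E
```

```text
2.15 [ 0.19  0.71 -0.34  1.35 -0.25  1.44 -0.93] [0.603 0.081 0.256] [-2.585e+00  1.000e-03  6.760e-01] 0.005
```

View pics/w1.png

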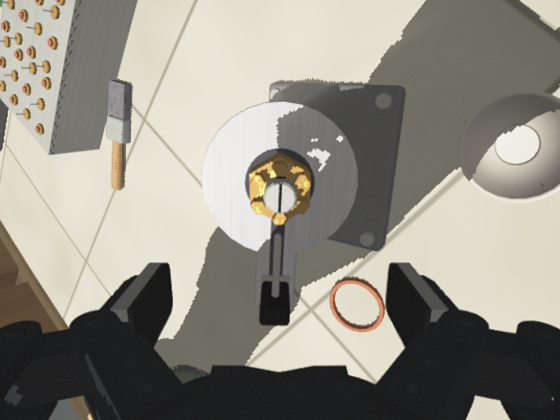

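The wrist view shows the spindle end near (280,196), the nut around it, and the post near (275,300) straight below. I'll zoom in to read the nut angle.

```bash
python3 - <<'E'
import cv2
a=cv2.imread("pics/w1.png")[145:335,220:345];cv2.imwrite("pics/w1z.png",cv2.resize(a[:110],None,fx=5.4,fy=5.4,interpolation=2))
g=cv2.cvtColor(a,6)
# black post mask bottom
m=(g<40).astype('uint8');n,l,st,c=cv2.connectedComponentsWithStats(m)
for i in range(1,n):
    if st[i,4]>60: print(st[i]+[220,145,0,0,0],c[i]+[220,145])
E
```

```text
[ 260  282   30   43 1054] [274.38235294 305.12239089]
```

View pics/w1z.png

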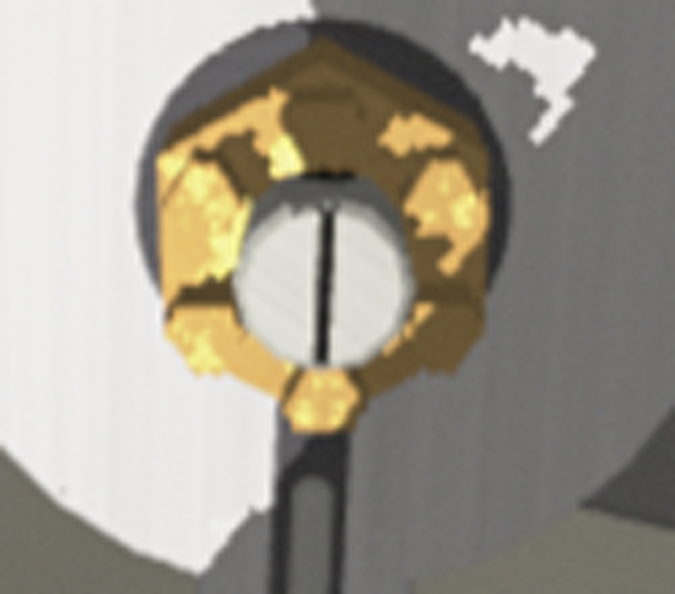

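The zoom shows a lug facing the pin, so the nut is at about 27–30°. The flats are already close to the tool's y axis, and the dark line is tilted about 3°. I'll take a second view with the tool shifted sideways to triangulate.

Emit:
send_rows(increments=[[[0,-60,20],[0,0,0],1],[[0,-60,20],[0,0,0],1],[[0,-60,20],[0,0,0],1],[[0,-60,20],[0,0,0],1]])

```text
clock: 2.6
position: [0.5647, 0.1292, 0.2709]
tool_rot: [-2.585, 0.0, 0.677]
force: [1.0, -0.8, -0.5]
grip_width: 0.0855
finger_force: 0.0
```

```bash
python3 - <<'E'
from workcell import *
from h import *
p=camera_params("wrist");im=grab_frame("wrist");cv2.imwrite("pics/w2.png",im);np.save("w2.npy",p,allow_pickle=True)
p1=np.load("w1.npy",allow_pickle=True).item()
print(proj(p,[[.5699,.1304,.1707]]))
def comps(im,box,th):
    x,y,w,h=box;g=cv2.cvtColor(im[y:y+h,x:x+w],6);m=(g<th).astype('uint8');n,l,st,c=cv2.connectedComponentsWithStats(m)
    for i in range(1,n):
        if st[i,4]>15:
            ys,xs=np.nonzero(l==i);u=np.linalg.svd(np.c_[xs,ys]-np.c_[xs,ys].mean(0),full_matrices=False)[2][0]
            print(th,(st[i]+[x,y,0,0,0]).tolist(),(c[i]+[x,y]).round(2),u.round(3))
a=cv2.imread("pics/w1.png");comps(a,(266,180,30,32),60);comps(a,(266,180,30,32),100)
q=proj(p,[[.5699,.1304,.1707]])[0].astype(int);print("2")
comps(im,(q[0]-30,q[1]-25,60,50),60);comps(im,(q[0]-40,q[1]+20,80,180),40)
cv2.imwrite("pics/w2z.png",cv2.resize(im[q[1]-60:q[1]+140,q[0]-100:q[0]+100],None,fx=3,fy=3,interpolation=2));print("crop origin",q-[100,60])
E
```

```text
[[362.39129034 208.57026996]]
60 [279, 185, 2, 27, 35] [279.57 198.57] [-0.047  0.999]
100 [266, 180, 30, 32, 171] [281.73 187.4 ] [-0.288  0.958]
2
60 [364, 183, 11, 2, 17] [368.71 183.59] [0.998 0.058]
60 [369, 192, 6, 30, 94] [371.52 206.6 ] [-0.124  0.992]
60 [345, 227, 14, 6, 62] [350.31 229.98] [0.986 0.166]
40 [386, 264, 16, 74, 866] [394.81 296.99] [0.036 0.999]
40 [333, 293, 40, 48, 1326] [351.73 318.85] [0.524 0.852]
40 [322, 354, 80, 54, 2828] [361.34 388.93] [-1.     0.019]
crop origin [262 148]
```

View pics/w2z.png

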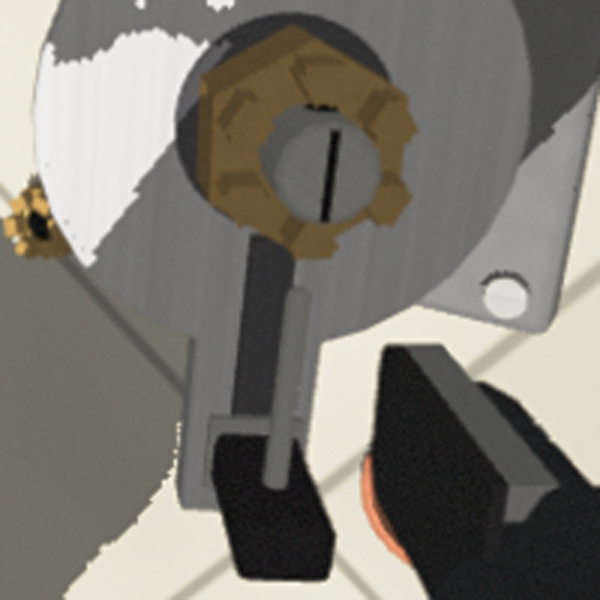

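```bash
python3 - <<'E'
from workcell import *
from h import *
p1=np.load("w1.npy",allow_pickle=True).item();p2=np.load("w2.npy",allow_pickle=True).item()
X,e=tri(ray(p1,(279.6,197.8)),ray(p2,(371.6,206.6)));print("spindle",X.round(4),np.round(e,2))
s,t=camera_params("side"),camera_params("top")
X4,e=tri(ray(p1,(279.6,197.8)),ray(p2,(371.6,206.6)),ray(s,(270.9,249.4)),ray(t,(204.1,214.9)));print("4 view",X4.round(4),np.round(e,2))
for yaw in (-141,-143,-144,-146):
    Rs=frame(yaw);l=[]
    for p,a,b in ((p1,(280.2,185),(278.9,211.5)),(p2,(374,192),(369.7,221.5))):
        P=[o+d*((X-o)@Rs[:,2])/(d@Rs[:,2]) for o,d in (ray(p,a),ray(p,b))]
        v=Rs.T@(P[1]-P[0]);l.append(np.degrees(np.arctan2(v[0],v[1])).round(2));l.append((np.hypot(*v[:2])*1e3).round(1))
    print(yaw,"line angle cw from y, len",l)
for yaw in (-142,-144):
  Rs=frame(yaw)
  C=[X+Rs@np.array([sx*.012,.094+sy*.008,.007]) for sx,sy in ((-1,-1),(1,-1),(1,1),(-1,1))]
  print("post w1",proj(p1,C).round(0).tolist());print("post w2 zoom",((proj(p2,C)-[262,148])*3).round(0).tolist())
  H=[X+Rs@np.array([.0265*np.sin(w),.0265*np.cos(w),-.021]) for w in np.radians(-3+60*np.arange(6))]
  print("hex w1 zoom",((proj(p1,H)-[220,145])*5.4).round(0).tolist())
  for n,p in(("side",s),("top",t)): print(n,proj(p,[X+Rs@[0,.094,.007]]).round(1))
E
```

```text
spindle [0.5732 0.1275 0.1652] [0.13 0.13]
4 view [0.5719 0.1285 0.165 ] [1.26 1.41 2.13 4.13]
-141 line angle cw from y, len [np.float64(2.94), np.float64(19.3), np.float64(4.39), np.float64(20.1)]
-143 line angle cw from y, len [np.float64(1.23), np.float64(19.4), np.float64(2.39), np.float64(20.2)]
-144 line angle cw from y, len [np.float64(0.37), np.float64(19.4), np.float64(1.39), np.float64(20.3)]
-146 line angle cw from y, len [np.float64(-1.34), np.float64(19.6), np.float64(-0.61), np.float64(20.4)]
post w1 [[294.0, 311.0], [262.0, 310.0], [263.0, 329.0], [294.0, 329.0]]
post w2 zoom [[355.0, 535.0], [254.0, 535.0], [249.0, 592.0], [349.0, 592.0]]
hex w1 zoom [[329.0, 427.0], [165.0, 346.0], [153.0, 164.0], [313.0, 62.0], [482.0, 150.0], [485.0, 333.0]]
side [[325.3 232.9]]
top [[239.9 257.8]]
post w1 [[291.0, 310.0], [259.0, 309.0], [259.0, 327.0], [290.0, 328.0]]
post w2 zoom [[343.0, 532.0], [242.0, 530.0], [236.0, 586.0], [334.0, 589.0]]
hex w1 zoom [[323.0, 424.0], [162.0, 338.0], [155.0, 156.0], [319.0, 59.0], [485.0, 152.0], [483.0, 334.0]]
side [[326.1 234.4]]
top [[238.2 259. ]]
```

```bash
cat >> h.py <<'E'
X=np.array([.5728,.1278,.1652]);Rs=frame(-144.7)
E
python3 - <<'E'
from workcell import *
from h import *
s=observe();print(*inc(s,X+.025*Rs[:,2],toolR(Rs,87)),np.round(s["qpos"],2))
E
```

```text
[ 4.7 60.7 61.3] [ 0.05  1.86 -0.1 ] [ 0.15  0.63 -0.37  1.46 -0.28  1.37 -0.98]
```

Emit:
send_rows(increments=[[[4.7,45,10],[0,1.9,0],1],[[4.7,60.7,45],[0,1.9,0],1],[[4.7,60.7,61.3],[0,1.9,0],1],[[4.7,60.7,61.3],[0,1.9,0],1],[[4.7,60.7,61.3],[0,1.9,0],1]])

```text
clock: 3.15
position: [0.5806, 0.1177, 0.1869]
tool_rot: [-2.584, -0.028, 0.659]
force: [0.0, -0.0, 1.1]
grip_width: 0.0855
finger_force: 0.0
```

```bash
python3 - <<'E'
from workcell import *
from h import *
s=observe();print(*inc(s,X-.041*Rs[:,2],toolR(Rs,87)),np.round(s["qpos"],2),np.round(s["force"],1))
p=camera_params("wrist");im=grab_frame("wrist");cv2.imwrite("pics/w3.png",im);print(proj(p,[X,X+.094*Rs[:,1]+.007*Rs[:,2],X-.048*Rs[:,2]]).round(1).tolist())
E
```

```text
[-0.6  0.6 66.1] [ 0.01 -0.03 -0.05] [ 0.17  0.73 -0.36  1.5  -0.27  1.22 -0.91] [ 0.  -0.   1.1]
[[278.8, 250.8], [270.0, 412.2], [278.8, 221.5]]
```

View pics/w3.png

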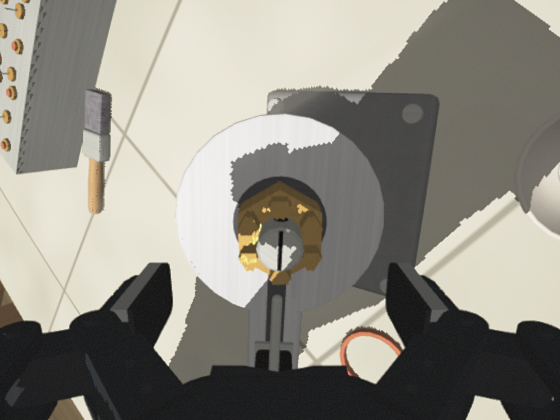

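The spindle end is at about (279.5,250), within 1 px of the prediction, and the nut's flats line up with the fingers. I'll descend.

Emit:
send_rows(increments=[[[0,0,20],[0,0,0],1],[[0,0,40],[0,0,0],1],[[0,0.5,55],[0,0,0],1],[[0,0.5,62],[0,0,0],1],[[0,0.5,66],[0,0,0],1],[[0,0.5,66],[0,0,0],1]], newtons=40)

```text
clock: 3.8
position: [0.5604, 0.1465, 0.1307]
tool_rot: [-2.584, -0.028, 0.66]
force: [0.5, 0.0, 0.9]
grip_width: 0.0854
finger_force: 0.0
```

Emit:
send_rows(increments=[[[0,0,0],[0,0,0],0.1],[[0,0,0],[0,0,0],-0.3],[[0,0,0],[0,0,0],-0.6],[[0,0,0],[0,0,0],-0.6],[[0,0,0],[0,0,0],-0.6],[[0,0,0],[0,0,0],-0.6],[[0,0,0],[0,0,0],-0.6],[[0,0,0],[0,0,0],-0.6]], newtons=40)

```text
clock: 4.6
position: [0.5606, 0.1461, 0.1306]
tool_rot: [-2.585, -0.028, 0.66]
force: [2.1, -5.1, 5.8]
grip_width: 0.0451
finger_force: 41.0
```

```bash
python3 - <<'E'
from workcell import *
from h import *
s=observe();print(s["clock"],*inc(s,X-.041*Rs[:,2],toolR(Rs,87)),np.round(s["qpos"],2),np.round(s["force"],1),np.round(s["moment"],2),s["grip_width"],s["finger_force"])
E
```

```text
4.6 [-0.6  0.3  0. ] [ 0.06 -0.05 -0.03] [ 0.14  0.77 -0.37  1.59 -0.27  1.08 -0.91] [ 2.1 -5.1  5.8] [-0.74 -0.35  0.33] 0.04506506088833561 40.95477640628815
```

Emit:
send_rows(increments=[[[0,0,0],[0,0,4],-0.6],[[0,0,0],[0,0,8],-0.6],[[0,0,0],[0,0,12],-0.6],[[0,0,0],[0,0,16],-0.6],[[0,0,0],[0,0,20],-0.6],[[0,0,0],[0,0,24],-0.6],[[0,0,0],[0,0,27],-0.6],[[0,0,0],[0,0,30],-0.6],[[0,0,0],[0,0,32],-0.6],[[0,0,0],[0,0,33],-0.6]], newtons=60)

```text
clock: 5.6
position: [0.5609, 0.1454, 0.1303]
tool_rot: [-2.648, 0.267, 0.158]
force: [3.2, -8.0, 2.3]
grip_width: 0.0447
finger_force: 61.9
```

Emit:
send_rows(increments=[[[0,0,0],[0,0,0],-0.6],[[0,0,0],[0,0,0],-0.6]])

```text
clock: 5.8
position: [0.5609, 0.1454, 0.1303]
tool_rot: [-2.647, 0.267, 0.159]
force: [3.5, -7.4, 4.2]
grip_width: 0.0445
finger_force: 61.8
```

```bash
python3 - <<'E'
from workcell import *
from h import *
s=observe();print(s["clock"],*inc(s,X-.041*Rs[:,2],toolR(Rs,120)),np.round(s["qpos"],2),np.round(s["force"],1),np.round(s["moment"],2),s["grip_width"],s["finger_force"])
E
```

```text
5.8 [-0.6 -0.2  0.2] [ 0.08 -0.12 -0.07] [ 0.04  0.76 -0.22  1.6  -0.38  1.1  -1.39] [ 3.5 -7.4  4.2] [-1.72 -0.69  0.1 ] 0.04453141044451556 61.829845905303955
```

Emit:
send_rows(increments=[[[0,0,0],[0,0,0],0.2],[[0,0,0],[0,0,0],1],[[0,0,0],[0,0,0],1],[[0,0,0],[0,0,0],1],[[0,0,-15],[0,0,0],1],[[0,0,-45],[0,0,0],1],[[0,0,-80],[0,0,0],1],[[0,0,-110],[0,0,0],1],[[0,0,-110],[0,0,0],1]])

```text
clock: 6.7
position: [0.5959, 0.0972, 0.2264]
tool_rot: [-2.647, 0.263, 0.158]
force: [0.4, -0.5, 0.8]
grip_width: 0.0854
finger_force: 0.0
```

Emit:
send_rows(increments=[[[0,0,0],[0,0,-8],1],[[0,0,0],[0,0,-16],1],[[0,0,0],[0,0,-24],1],[[0,0,0],[0,0,-30],1],[[0,0,0],[0,0,-30],1],[[0,0,0],[0,0,-30],1]])

```text
clock: 7.3
position: [0.5935, 0.0992, 0.2232]
tool_rot: [-2.583, 0.002, 0.613]
force: [-0.2, 0.1, 0.6]
grip_width: 0.0855
finger_force: 0.0
```

```bash
python3 - <<'E'
from workcell import *
from h import *
s=observe();print(s["clock"],*inc(s,X+.069*Rs[:,2],toolR(Rs,90)),np.round(s["qpos"],2),np.round(s["force"],1))
p=camera_params("wrist");im=grab_frame("wrist");cv2.imwrite("pics/w4.png",im);np.save("w4.npy",p,allow_pickle=True)
q=proj(p,[X,X+.094*Rs[:,1]+.007*Rs[:,2]]).round(1);print(q.tolist())
c=q[0].astype(int);o=c-[65,55];print(o)
print("slot/pin line zoom",((proj(p,[X+Rs@[x,y,-.009] for x,y in ((-.005,.012),(-.005,.024),(.005,.012),(.005,.024))])-o)*5).round(0).tolist())
cv2.imwrite("pics/w4z.png",cv2.resize(im[o[1]:o[1]+120,o[0]:o[0]+130],None,fx=5,fy=5,interpolation=2))
E
```

```text
7.3 [-0.3  0.8 -1.1] [-0.03  0.02 -0.22] [ 0.17  0.71 -0.32  1.43 -0.28  1.32 -0.95] [-0.2  0.1  0.6]
[[279.2, 223.7], [279.6, 361.0]]
[214 168]
slot/pin line zoom [[365.0, 346.0], [365.0, 432.0], [287.0, 346.0], [288.0, 432.0]]
```

View pics/w4z.png

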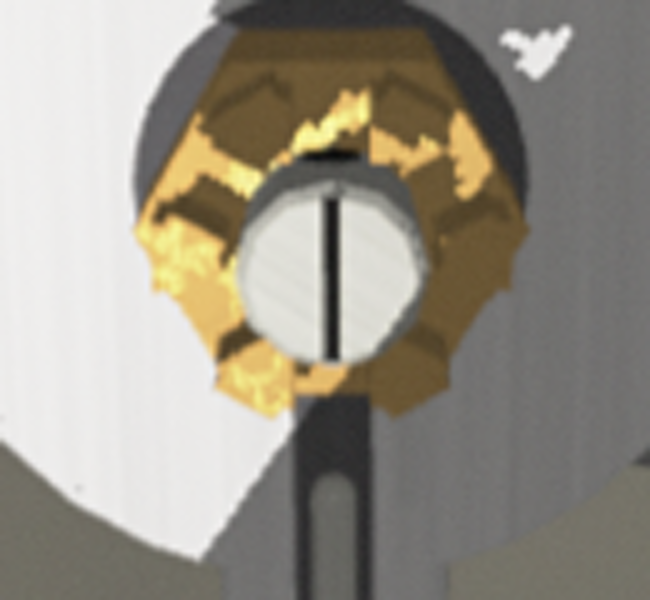

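The slot spans x 293–370 in the zoom, so its centre is about 331. The line is at 332 and the pin at 333, so they are aligned. Next I'll grasp the post.

```bash
python3 - <<'E'
from workcell import *
from h import *
s=observe();print(*inc(s,X+.094*Rs[:,1]-.020*Rs[:,2],toolR(Rs,90)))
E
```

```text
[-94.3   1.2  88. ] [-0.02  0.02 -0.2 ]
```

Emit:
send_rows(increments=[[[-40,1,0],[0,0,0],1],[[-80,1,10],[0,0,0],1],[[-94,1,30],[0,0,0],1],[[-94,1,50],[0,0,-0.2],1],[[-94,1,70],[0,0,-0.2],1],[[-94,1,82],[0,0,-0.2],1],[[-94,1,88],[0,0,-0.2],1],[[-94,1,88],[0,0,-0.2],1]])

```text
clock: 8.15
position: [0.4904, 0.0824, 0.1481]
tool_rot: [-2.583, -0.001, 0.619]
force: [1.0, -0.8, 0.4]
grip_width: 0.0854
finger_force: 0.0
```

Emit:
send_rows(increments=[[[0,0,0],[0,0,0],0],[[0,0,0],[0,0,0],-0.5],[[0,0,0],[0,0,0],-0.8],[[0,0,0],[0,0,0],-0.8],[[0,0,0],[0,0,0],-0.8],[[0,0,0],[0,0,0],-0.8],[[0,0,0],[0,0,0],-0.8],[[0,0,0],[0,0,0],-0.8]], newtons=25)

```text
clock: 8.95
position: [0.4907, 0.0819, 0.1485]
tool_rot: [-2.583, -0.002, 0.618]
force: [1.2, -3.3, 5.8]
grip_width: 0.0234
finger_force: 30.9
```

```bash
python3 - <<'E'
from workcell import *
from h import *
s=observe();print(s["clock"],*inc(s,X+.044*Rs[:,1]-.020*Rs[:,2],toolR(Rs,90)),np.round(s["qpos"],2),(Rs.T@s["force"]).round(1),s["grip_width"],s["finger_force"])
E
```

```text
8.95 [49.5 -0.2  0.6] [ 0.02 -0.02  0.17] [ 0.24  0.66 -0.35  1.78 -0.3   1.06 -0.83] [0.2 1.  6.7] 0.023419408243665178 30.918812155723572
```

Gripped at about 24 mm. I'll slide the pin in 40 mm first and watch the force.

Emit:
send_rows(increments=[[[5,0,0],[0,0,0],-0.8],[[10,0,0],[0,0,0],-0.8],[[15,0,0],[0,0,0],-0.8],[[20,0,0],[0,0,0],-0.8],[[24,0,0],[0,0,0],-0.8],[[28,0,0],[0,0,0],-0.8],[[32,0,0],[0,0,0],-0.8],[[36,0,0],[0,0,0],-0.8],[[40,0,0],[0,0,0],-0.8]])

```text
clock: 9.85
position: [0.5232, 0.1052, 0.1485]
tool_rot: [-2.583, -0.002, 0.619]
force: [0.4, -3.3, 4.9]
grip_width: 0.0229
finger_force: 30.9
```

Emit:
send_rows(increments=[[[3,0,0],[0,0,0],-0.8],[[6,0,0],[0,0,0],-0.8],[[8,0,0],[0,0,0],-0.8],[[9.5,0,0],[0,0,0],-0.8],[[11,0,0],[0,0,0],-0.8],[[12,0,0],[0,0,0],-0.8],[[12,0,0],[0,0,0],-0.8]])

```text
clock: 10.55
position: [0.5314, 0.1111, 0.1485]
tool_rot: [-2.582, 0.002, 0.62]
force: [-9.7, -11.9, 12.6]
grip_width: 0.0233
finger_force: 31.9
```

```bash
python3 - <<'E'
from workcell import *
from h import *
s=observe();print(s["clock"],*inc(s,X+.044*Rs[:,1]-.020*Rs[:,2],toolR(Rs,90)),np.round(s["qpos"],2),(Rs.T@s["force"]).round(1),s["grip_width"],s["finger_force"])
E
```

```text
10.55 [-0.6 -0.2  0.3] [-0.04  0.19  0.12] [ 0.18  0.71 -0.34  1.67 -0.3   1.1  -0.89] [ 3.2 14.8 12.9] 0.02334714667132812 31.915406584739685
```

The pin moved 50 mm and the force rose to about 15 N, so it is at the stop. I'll release and retreat along the tool axis.

Emit:
send_rows(increments=[[[0,0,0],[0,0,0],0],[[0,0,0],[0,0,0],0.8],[[0,0,0],[0,0,0],1],[[0,0,0],[0,0,0],1],[[0,0,-15],[0,0,0],1],[[0,0,-45],[0,0,0],1],[[0,0,-80],[0,0,0],1],[[0,0,-110],[0,0,0],1],[[0,0,-125],[0,0,0],1],[[0,0,-125],[0,0,0],1]])

```text
clock: 11.55
position: [0.5723, 0.0574, 0.2558]
tool_rot: [-2.585, -0.004, 0.617]
force: [-0.4, 0.4, -0.0]
grip_width: 0.0853
finger_force: 0.0
```

```bash
python3 - <<'E'
from workcell import *
from h import *
s=observe();print(s["clock"],np.round(s["position"],3),np.round(s["force"],1))
p=camera_params("wrist");im=grab_frame("wrist");S=grab_frame("side")
q=proj(p,[X,X+.044*Rs[:,1]+.007*Rs[:,2]]).round(1);print(q.tolist())
a=im[90:390,140:420];b=cv2.resize(S[200:400,210:400],(475,500),interpolation=2)
o=np.zeros((600,800,3),np.uint8);o[:500,:475]=b;o[:300,480:760]=a;cv2.imwrite("pics/end.png",o)
print(proj(camera_params("side"),[X+.044*Rs[:,1]+.007*Rs[:,2]]))
E
```

```text
11.55 [0.572 0.057 0.256] [-0.4  0.4 -0. ]
[[277.2, 148.7], [277.0, 213.3]]
[[296.9674316  240.90275611]]
```

View pics/end.png

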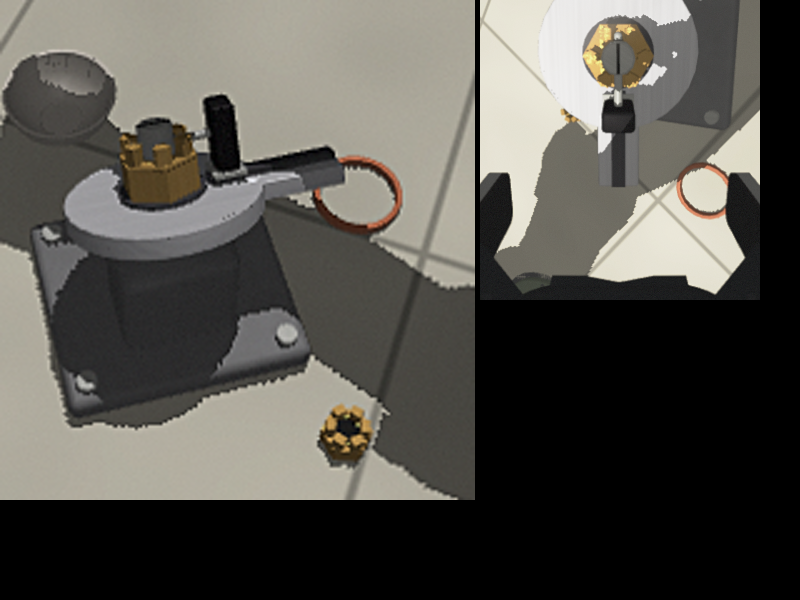

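The post now stands close to the nut, with its top near (297,241) in the side image as predicted. The pin passes through the slot and sticks out on the far side of the spindle. The bowl, bangle and spare nut look undisturbed, and the gripper is clear.

```bash
python3 -c "
from workcell import *
print(job_done())"
```

```text
the job is handed in; nothing more can be done
None
```

I tightened the castle nut about 33° clockwise to the next slot, slid the lock pin 50 mm in to its stop and let go; the bowl, bangle and spare nut look undisturbed, and I handed the job in at about 12 s on the robot's clock (no verdict was shown).

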